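Wring the taper plug into its cock

ROBOT

A 6-joint arm with a two-finger parallel gripper is mounted at the origin on a cart in front of the work surface, level with it; the furniture and walls round the work are solid. World frame = base frame: x ahead of the robot, y to its left, z up, the work surface at z = 0. Lengths are in m, angles in degrees, forces in N, time in s.
With the tool pointing down it reaches from about 0.375 to 0.75 m from the base axis. Payload 9 kg.
Tool frame: the origin (TCP) lies where the fingers leave the gripper's body, on its centre line; the fingertips stand 73 mm ahead of it and the grasp point (between the pads) lies 54 mm ahead of it (robot.tip_reach is the distance from the TCP to the fingertips, in m); z points along the fingers, y is the line along which they close (so a half turn about z gives the same grasp; the last joint's range is limited). The gripper opens to 85 mm and grips with 20 to 120 N. Pads are 22 mm wide; open, the fingers measure 114 mm over their backs; the gripper's body (76 mm by 85 mm) begins 54 mm behind the grasp point. The pads swing forward as they close: fully open they stand 13 mm farther back than shut.
Start: joints at [-88.104, 5.964, 5.575, 89.605, 0, 77.527], TCP at [0.149, -0.581, 0.304] pointing down, gripper open.
Joint ranges: [-171.21, 171.21], [-48.23, 106.86], [-62.78, 66.21], [-105.2, 120.99], [-86.42, 89.51], [-180, 180]. Speed limits (degrees/s): [127.2, 127.2, 147.25, 180, 180, 180].

INTERFACE

Orientations are given as [roll, pitch, yaw] about the fixed x, y, z axes, in that order (R = Rz(yaw) Ry(pitch) Rx(roll)).
In Python, from plant import robot gives the robot as it stands. Calls block until the motion is done:
- robot.move_pose(position, orientation): joint-space move of the TCP to a pose.
- robot.line_to(position, vel=0.15, rotation=None, guard=None): straight line of the TCP; rotation=None keeps the orientation; vel is the mean speed in m/s. With guard (N) it stops when the force on the tool has changed by that much, and returns True; else False.
- robot.goto_joints(angles): joint-space move.
- robot.set_gripper(opening): finger opening in m; the grip force is fixed at half the most; returns when the fingers have stopped.
- robot.pause(seconds).
- robot.ik(position, orientation): joint angles nearest the present ones, or None.
- robot.observe(): the state.
- robot.grab_frame(name): name is "scene" or "top" or "wrist"; returns the picture (420x560x3 uint8, blue, green, red); there is no depth.
- robot.get_calibration(name): a dict with "vertical_fov" (degrees; the focal length in pixels is half the picture's height over the tangent of half this angle, whatever the lens; pixels are square), "cx", "cy" (the principal point, pixels), "rvec" (rotation vector, rad) and "tvec" (3), from world to camera coordinates, as OpenCV has them. Camera axes: x right, y down, z forward; pixel columns grow to the right and rows downward; lengths in m; the calibration is good to about 2 mm. A picture is of the moment at which its call begins: read the wrist's pose just before it. get_calibration takes no time and is no camera call; for the wrist camera it gives the pose at the moment of the call.
A pose or a line that the arm cannot do raises robot.IKError and nothing moves.
- robot.job_done(): hands the job in; it is judged then, once.
The state is a dict: "time": time; "q": joint angles; "qvel": joint speeds; "joint_torque": joint torques, N m; "tool_pos": TCP position; "tcp_rot": TCP orientation; "ft_force": force on the tool from outside, world axes, zero at the start; "torque": the same for the moment, N m; "gripper_width": finger opening in m; "gripper_force": force on a finger pad.
Only numpy, scipy, OpenCV 4.12 (cv2) and the standard library are available. Lean on these libraries where they do the work, as an engineer would, in place of code of your own. Each camera call takes 0.05 s, during which the arm holds its last target. There are 200 camera calls.

TASK

Refit the cock clamped on the steel base plate: take the larger of the two taper plugs from the wooden stand and put it into the cock's bore with its cross bar roughly along the pipe (open). Then, bearing down on it all the while with a steady 12 N or so and never more than 16 N, turn it through to shut, with the cross bar square across the pipe, so that it wedges in its taper and holds; ease off and let go of it there. Leave the small plug and the other things round about undisturbed.

Things in the scene. Friction and masses are not known exactly. Their poses are not given: they have to be found in the camera images.
- cock: Brass cock body with an open upright taper bore, held by two pipe clamps on a steel plate 110 x 160 x 10 mm, all fixed to the bench. Origin under the plate's middle, below the bore; z up, y along the pipe (axis 38 mm up). Round bore top 39 mm across, 64 mm up; clamps up to 57 mm high, 52 to 72 mm from the bore along y.
- bore_mouth (a point): Centre of the bore's mouth. Bore about 25 mm wide here, narrowing 1:5 downwards, open below. The taper first takes hold with the plug's foot 35 to 51 mm below this point (differs with each cock, not measured). Pressed straight down the plug then hardly sinks; pressed at 12 N while turned it sinks some 1 mm more and stays wedged; drag while turning is 0.2 to 0.6 N m, stick-slip.
- plug: The larger brass plug, 0.36 kg, loose, upright in a hole of the stand. Origin mid-foot, z up its axis, x along its cross bar. Cone 44 mm long, 15 mm wide at the foot, 24 at its top; round neck 12 mm thick; cross bar 60 long, 12 thick, 18 high, 64 to 82 mm above the foot. Fingers may straddle bar and neck down to 47 mm; grip it with 40 to 60 N. Alike after half a turn.
- small_plug: A smaller brass plug of the same shape for another cock, loose, upright in the other hole of the stand: cone 34 mm long and 12 to 19 mm wide, bar 44 mm long, 10 thick, its top 58 mm above the foot. Origin in the middle of its foot. To be left alone.
- stand: Wooden block 150 x 60 x 40 mm, fixed on the bench, origin under its middle, long side along its x. Two holes 28 mm wide and 32 mm deep, at x = -45 and +45 mm; the plugs stand loosely on their floors, 8 mm above the bench, in either order, cross bars within 30 degrees of the block's y.
- oil_can: Oil can, 66 mm wide, 159 mm high with its spout, standing loose on the bench behind the work; origin under its middle. To be left alone.
- spanner: Combination spanner 188 mm long, lying loose on the bench to the right of the work; origin under its middle. To be left alone.
- bench_brush: Bench brush with wooden handle, 257 mm long, lying loose on the bench behind and right of the work; origin under it. To be left alone.

How it is judged:
By the outcome, as a careful person would: the job done as asked, in the order asked, and still so for the second after the job is handed in, with the robot touching nothing.
It also fails if it takes over 64 s, if anything falls off the work surface, if the arm or the gripper's body presses on something with over 40 N, if the wrist force passes 120 N, or if a joint passes its speed limit or range.

## Working session

There is one attempt and no reset: what is moved stays moved. The work goes in short steps, each a Python script; the robot and the scene stay as the last script left them, time stands still between calls to the robot, and variables do not carry over. Pictures are saved under pics/ and viewed, at most 10 in all, crops included, and the job is handed in when it is done.

```bash
ls; mkdir -p pics; python3 - <<'E'
from plant import robot
import cv2,numpy as np
for n in("top","scene"):
    f=robot.grab_frame(n); cv2.imwrite(f"pics/{n}0.png",f); c=robot.get_calibration(n); print(n,c)
s=robot.observe();print(s)
print(robot.get_calibration("wrist"))
E
```

```text
pics
top {'vertical_fov': 45.03682456238103, 'cx': 278.03513223661184, 'cy': 216.5339665185058, 'rvec': array([ 2.11202911, -2.1377442 ,  0.21425383]), 'tvec': array([-0.11674488,  0.62091651,  1.15025545])}
scene {'vertical_fov': 53.45307225934333, 'cx': 276.1416325122819, 'cy': 211.69459458038187, 'rvec': array([ 0.69118611, -2.37425513,  1.46737863]), 'tvec': array([0.47880283, 0.28009724, 0.6623117 ])}
{'time': 0.1, 'q': array([-8.81037850e+01,  5.99421925e+00,  5.53224639e+00,  8.96042860e+01,
        4.15528049e-04,  7.75283640e+01]), 'qvel': array([ 0.02808666, -0.11543384,  0.0746845 , -0.08016249,  0.01169264,
        0.01847223]), 'joint_torque': array([ 5.99731546e-03, -5.58201778e+01,  5.04723394e+01,  1.30637854e-02,
       -3.56538549e-04,  6.19344746e-06]), 'tool_pos': array([ 0.1489085 , -0.58101471,  0.30321705]), 'tcp_rot': array([-1.79935394e+02, -1.47147381e-02,  1.43678425e+01]), 'ft_force': array([ 0.0242667 , -0.16057733,  0.70043722]), 'torque': array([ 0.02063762, -0.00279805, -0.00918774]), 'gripper_force': 0.0, 'gripper_width': 0.08524119950696246}
{'vertical_fov': 67.4756487521647, 'cx': 276.9084248072388, 'cy': 213.29221972996456, 'rvec': array([-2.28940914,  1.77655819,  0.26473769]), 'tvec': array([-0.60058243, -0.03746925,  0.37959392])}
```

View pics/top0.png

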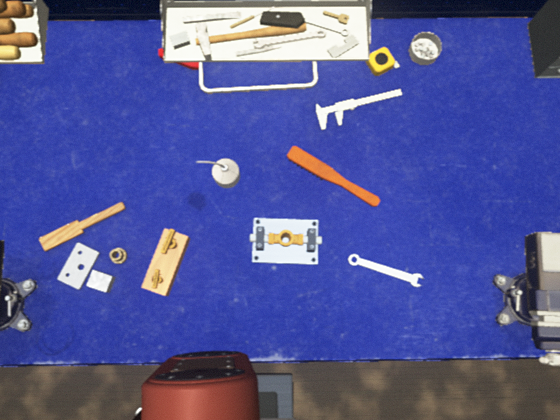

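View pics/scene0.png

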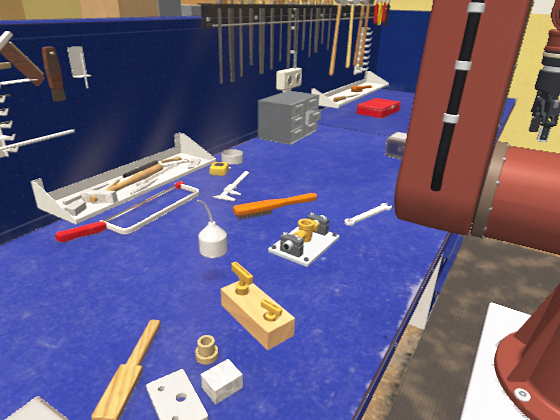

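```bash
cat > h.py <<'E'
from plant import robot
import cv2,numpy as np
def K(c):
    f=210/np.tan(np.radians(c["vertical_fov"]/2)); return np.array([[f,0,c["cx"]],[0,f,c["cy"]],[0,0,1]])
def ray(c,p):
    R=cv2.Rodrigues(np.array(c["rvec"]))[0]; o=-R.T@c["tvec"]
    return o,R.T@np.linalg.inv(K(c))@np.array([p[0],p[1],1.])
def onz(c,p,z):
    o,d=ray(c,p); return o+d*(z-o[2])/d[2]
def proj(c,P):
    R=cv2.Rodrigues(np.array(c["rvec"]))[0]; q=K(c)@(R@np.asarray(P,float)+c["tvec"]); return q[:2]/q[2]
E
python3 - <<'E'
from h import *
c=robot.get_calibration("top");s=robot.get_calibration("scene")
np.set_printoptions(precision=3,suppress=True)
for n,p,z in(("bore",(286,239),.064),("plateL",(260,237),.05),("clampR",(313,239),.05),("plugA",(170,241),.09),("plugA_small",(170,241),.066),("plugB",(157,272),.066),("can",(226,172),.1),("spL",(354,259),0),("spR",(418,280),0),("brush",(378,200),0.02),("brushL",(292,152),.02)):
    P=onz(c,p,z);print(n,P,"scene",proj(s,P))
for p in((144,288),(172,295),(187,235),(160,229)): print("stand",onz(c,p,.04))
print("cam",ray(c,(0,0))[0],ray(s,(0,0))[0])
w=robot.get_calibration("wrist");o=robot.observe();print(ray(w,(277,213)),o["tool_pos"])
E
```

```text
bore [ 0.564 -0.142  0.064] scene [307.163 222.266]
plateL [ 0.572 -0.081  0.05 ] scene [291.403 237.247]
clampR [ 0.566 -0.207  0.05 ] scene [318.351 216.89 ]
plugA [0.559 0.126 0.09 ] scene [243.66  267.212]
plugA_small [0.563 0.131 0.066] scene [240.773 278.382]
plugB [0.49  0.159 0.066] scene [264.713 299.816]
can [ 0.72  -0.003  0.1  ] scene [219.102 214.249]
spL [ 0.522 -0.311  0.   ] scene [348.482 222.63 ]
spR [ 0.468 -0.467  0.   ] scene [385.889 206.757]
brush [ 0.666 -0.374  0.02 ] scene [312.38  195.484]
brushL [ 0.793 -0.162  0.02 ] scene [235.53  211.173]
stand [0.455 0.194 0.04 ]
stand [0.438 0.128 0.04 ]
stand [0.581 0.095 0.04 ]
stand [0.596 0.161 0.04 ]
cam [ 0.389 -0.112  1.248] [0.176 0.652 0.538]
(array([ 0.221, -0.564,  0.373]), array([-0.28 , -0.071, -0.957])) [ 0.149 -0.581  0.303]
```

```bash
python3 - <<'E'
from h import *
import pickle
D={}
for n,p,y in(("cock",(.564,-.142,.27),87),("stand",(.54,.135,.27),77)):
    robot.move_pose(p,[180,0,y]); robot.pause(.15)
    c=robot.get_calibration("wrist"); f=robot.grab_frame("wrist"); cv2.imwrite(f"pics/w_{n}.png",f)
    D[n]=c; s=robot.observe(); print(n,s["time"],s["q"].round(1),s["tool_pos"],s["tcp_rot"].round(2))
pickle.dump(D,open("cal.pkl","wb")); print(robot.tip_reach, s["ft_force"])
E
```

```text
cock 2.4667 [-27.1   2.5  -1.6  85.9  -0.   66. ] [ 0.56387711 -0.14262972  0.2699942 ] [180.     0.    86.94]
stand 3.7417 [  0.5  -1.9  -5.9  85.9  -0.  103.5] [0.5403613  0.13389667 0.26993814] [-180.      0.     76.91]
0.0726 [-0.73726643  0.94824661 -0.2935159 ]
```

View pics/w_cock.png

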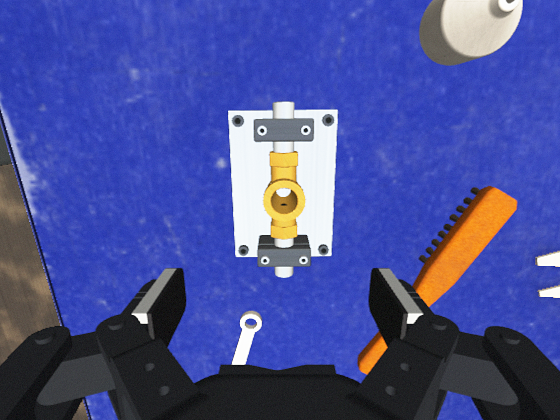

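View pics/w_stand.png

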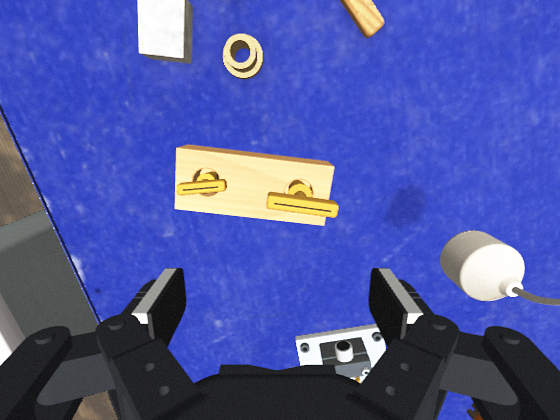

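```bash
python3 - <<'E'
from h import *
a=cv2.imread("pics/w_stand.png")[160:240,250:350]; b=cv2.imread("pics/w_cock.png")[155:255,235:335]
cv2.imwrite("pics/z1.png",np.hstack([cv2.resize(cv2.copyMakeBorder(a,0,20,0,0,cv2.BORDER_CONSTANT),(400,400),interpolation=0),cv2.resize(b,(400,400),interpolation=0)]))
E
```

```text
(no output)
```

View pics/z1.png

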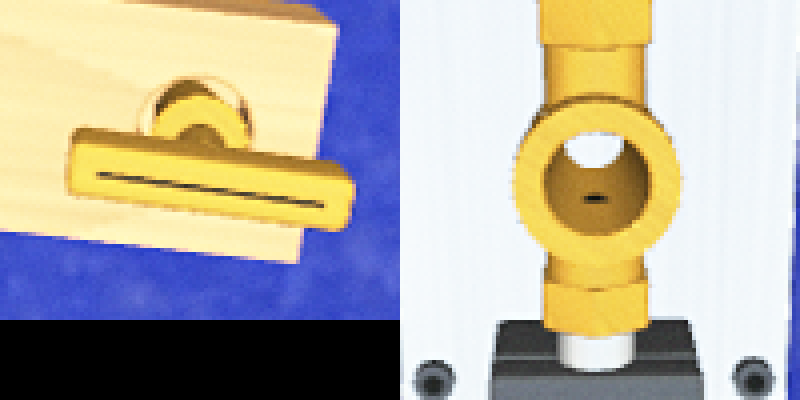

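```bash
python3 - <<'E'
from h import *
import pickle
np.set_printoptions(precision=4,suppress=True)
D=pickle.load(open("cal.pkl","rb"));c=D["cock"];s=D["stand"]
b=onz(c,(284,200.1),.064); p=onz(c,(283,120.5),.012)-onz(c,(283,250.2),.012)
print("bore",b,"pipe",np.degrees(np.arctan2(p[1],p[0])),np.linalg.norm(p))
q=onz(c,(328,120),.012)-onz(c,(238,121),.012); print("cross",np.degrees(np.arctan2(q[1],q[0])), "plate mid",(onz(c,(283,120.5),.012)+onz(c,(283,250.2),.012))/2)
g0,g1=onz(s,(273.5,203.3),.09),onz(s,(330.7,211.),.09); d=g1-g0
print("bar",(g0+g1)/2,np.degrees(np.arctan2(d[1],d[0])),np.linalg.norm(d)); print("hole",onz(s,(298.3,189),.04))
f=cv2.imread("pics/w_stand.png"); h=cv2.cvtColor(f,cv2.COLOR_BGR2HSV)
m=cv2.inRange(h,(15,150,150),(32,255,255)); m[:160]=0;m[240:]=0;m[:,:260]=0;m[:,345:]=0
x,y,w,hh=cv2.boundingRect(m);print(x,y,w,hh)
E
```

```text
bore [ 0.5709 -0.1415  0.064 ] pipe 87.24825617748792 0.14078599465299918
cross -2.4645576794191824 plate mid [ 0.5709 -0.1431  0.012 ]
bar [0.562  0.1313 0.09  ] -21.040706851846952 0.04790761773864321
hole [0.563  0.1354 0.04  ]
267 160 71 57
```

```bash
python3 - <<'E'
from h import *
import pickle
np.set_printoptions(precision=3,suppress=True)
robot.set_gripper(.045)
robot.move_pose([.562,.1313,.22],[180,0,159])
print(robot.line_to([.562,.1313,.136],vel=.08,guard=8)); robot.pause(.1); s=robot.observe(); print(s["tool_pos"],s["ft_force"])
robot.set_gripper(0); robot.pause(.2); s=robot.observe(); print(s["gripper_width"],s["gripper_force"],s["ft_force"])
print(robot.line_to([.562,.1313,.25],vel=.1)); robot.pause(.3); s=robot.observe(); print(s["time"],s["q"],s["tool_pos"],s["tcp_rot"],s["gripper_width"],s["gripper_force"],s["ft_force"],s["torque"])
pickle.dump((robot.get_calibration("wrist"),s),open("cal2.pkl","wb")); f=robot.grab_frame("wrist"); cv2.imwrite("pics/held.png",f)
E
```

```text
False
[0.562 0.131 0.137] [0.477 0.337 0.574]
0.011244559301599963 58.968617990612984 [0.204 2.701 3.817]
False
8.9917 [ 0.173  1.744 -4.445 83.835  0.001 21.173] [0.562 0.131 0.25 ] [-179.992   -0.022  159.001] 0.010977477651752674 58.37669916450977 [ 0.3    0.083 -2.618] [-0.03  -0.048  0.006]
```

View pics/held.png

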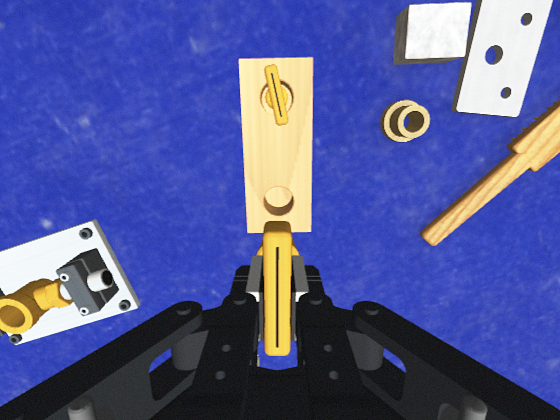

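```bash
cat >> h.py <<'E'
from scipy.spatial.transform import Rotation as Ro
def held(c,s,f):
    g=cv2.cvtColor(f,cv2.COLOR_BGR2GRAY)[225:365,268:288]; h=cv2.cvtColor(f,cv2.COLOR_BGR2HSV)[225:365,268:288]
    m=((g<90)).astype(np.uint8); n,l,st,ce=cv2.connectedComponentsWithStats(m)
    k=[i for i in range(1,n) if st[i,3]>40 and st[i,2]<12]; print(st[1:])
    i=k[0]; v,u=np.nonzero(l==i); t,b=v.min(),v.max()
    R=Ro.from_euler("xyz",s["tcp_rot"],degrees=True).as_matrix()
    E=[R.T@(onz(c,(u[abs(v-e)<8].mean()+268,e+225),s["tool_pos"][2]-.046)-s["tool_pos"]) for e in(t,b)]
    return E
E
python3 - <<'E'
from h import *
import pickle
np.set_printoptions(precision=4,suppress=True)
c,s=pickle.load(open("cal2.pkl","rb")); E=held(c,s,cv2.imread("pics/held.png")); print(E,sum(E)/2)
E
```

```text
[[  0   0  18   6  83]
 [  8  22   2 100 194]
 [  0 131  20   9 156]]
[array([ 0.024, -0.001,  0.046]), array([-0.0235, -0.001 ,  0.046 ])] [ 0.0003 -0.001   0.046 ]
```

```bash
python3 - <<'E'
from h import *
np.set_printoptions(precision=3,suppress=True)
B=[.5714,-.1415]
robot.move_pose([*B,.215],[180,0,87.4]); robot.pause(.3)
s0=robot.observe(); print(s0["time"],s0["q"],s0["tool_pos"],s0["ft_force"],s0["torque"])
f=robot.grab_frame("wrist"); cv2.imwrite("pics/above.png",f)
r=robot.line_to([*B,.163],vel=.04,guard=5); print(r)
if not r: r=robot.line_to([*B,.1385],vel=.006,guard=3); print(r)
for i in range(4):
    s=robot.observe(); print(s["time"],s["tool_pos"],s["ft_force"]-s0["ft_force"],s["torque"]-s0["torque"],s["gripper_width"]); robot.pause(.1)
E
```

```text
10.4083 [-26.541   4.06   -5.648  80.279   0.003  65.954] [ 0.572 -0.141  0.215] [ 0.52  -0.516 -3.885] [ 0.004  0.039 -0.012]
False
True
12.9667 [ 0.571 -0.141  0.16 ] [ 0.372 -0.978  0.722] [ 0.012 -0.047  0.027] 0.010560536215753615
13.0667 [ 0.57  -0.141  0.159] [-0.942  0.323 -0.205] [-0.079  0.003  0.024] 0.01089622497541205
13.1667 [ 0.57  -0.141  0.159] [-0.412  0.841  0.303] [-0.095 -0.072  0.055] 0.011152310378945218
13.2667 [ 0.57  -0.141  0.159] [-0.88   1.246  0.6  ] [-0.035 -0.044  0.009] 0.011260545319717352
```

View pics/above.png

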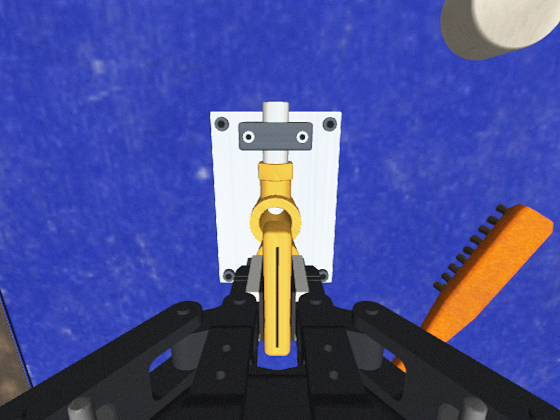

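```bash
cat >> h.py <<'E'
F0=np.array([.52,-.516,-3.885])
def ft(n=8,dt=.02):
    A=[]
    for _ in range(n):
        s=robot.observe(); A.append(np.r_[s["ft_force"]-F0,s["torque"],s["tool_pos"]]); robot.pause(dt)
    A=np.array(A); return A.mean(0),A[:,:3].std(0)
E
python3 - <<'E'
from h import *
np.set_printoptions(precision=4,suppress=True)
m,sd=ft(); print(m,sd)
s=[robot.observe()["ft_force"] for _ in range(3)]; print(np.array(s))
B=[.5714,-.1415]
r=robot.line_to([*B,.1385],vel=.006,guard=5); print(r)
m,sd=ft(); print(robot.observe()["time"],m,sd)
E
```

```text
[-0.6066  0.4168  0.4919 -0.0034 -0.013   0.0071  0.57   -0.1414  0.1592] [0.7048 0.3529 0.4115]
[[ 0.2399 -0.2264 -2.5319]
 [ 0.2399 -0.2264 -2.5319]
 [ 0.2399 -0.2264 -2.5319]]
True
15.375 [ 1.0822 -0.8908  6.6745 -0.2574 -0.2876  0.0018  0.5703 -0.142   0.1497] [0.4745 0.4314 0.3016]
```

```bash
python3 - <<'E'
from h import *
np.set_printoptions(precision=4,suppress=True)
B=[.5714,-.1415]; z=.1497; F=6.7
for i in range(6):
    z-=.0002
    robot.line_to([*B,z],vel=.01); m,sd=ft(5); F=m[2]; s=robot.observe(); print(round(s["time"],2),z,m,s["tcp_rot"])
    if F>11: break
E
```

```text
15.79 0.1495 [-4.4823 -2.2955  9.192  -0.7017  0.8309  0.0223  0.5709 -0.1418  0.1497] [-179.539     0.0868   87.3224]
16.12 0.1493 [-4.837  -2.563  10.1401 -0.6585  0.9496 -0.007   0.5709 -0.1418  0.1496] [-179.538     0.0881   87.318 ]
16.46 0.14909999999999998 [-5.2772 -2.3577 11.6763 -0.6505  1.0882  0.0117  0.571  -0.1418  0.1495] [-179.547     0.0924   87.3223]
```

```bash
cat > turn.py <<'E'
from h import *
import json,sys
np.set_printoptions(precision=3,suppress=True,linewidth=160)
st=json.load(open("st.json")); x,y,z,yaw=st
dy,end,fz,nmax=map(float,sys.argv[1:5])
for i in range(int(nmax)):
    if yaw<end: yaw=min(yaw+dy,end)
    robot.line_to([x,y,z],vel=.02,rotation=[180,0,yaw]); m,sd=ft(4,.015); s=robot.observe()
    print(round(s["time"],2),np.array([yaw,s["tcp_rot"][2],x*1e3,y*1e3,z*1e3,m[8]*1e3]),m[:3],m[3:6],round(s["gripper_width"]*1e3,2))
    x+=float(np.clip(m[0]*.00006,-3e-4,3e-4)); y+=float(np.clip(m[1]*.00006,-3e-4,3e-4)); z+=float(np.clip((m[2]-fz)*.00008,-3e-4,4e-4))
    json.dump([x,y,z,yaw],open("st.json","w"))
    if m[2]>15.5 or m[2]<7: print("stop"); break
E
echo '[0.5706,-0.1420,0.1490,87.4]' > st.json
python3 turn.py 2 87.4 12.5 2; python3 turn.py 2 180 12.5 3
```

```text
16.77 [  87.4    87.39  570.6  -142.    149.    149.46] [-4.586 -0.141 11.429] [-0.247  0.907  0.009] 11.17
17.09 [  87.4     87.394  570.325 -142.008  148.914  149.442] [-3.371 -0.56  11.666] [-0.226  0.773 -0.006] 11.05
17.41 [  89.4     89.399  570.123 -142.042  148.848  149.283] [-2.127 -0.7   10.161] [-0.205  0.49  -0.011] 10.68
17.73 [  91.4     91.396  569.995 -142.084  148.661  149.191] [-2.142 -0.396 10.347] [-0.193  0.364 -0.034] 10.56
18.04 [  93.4     93.398  569.866 -142.108  148.488  149.089] [-1.683 -0.138 10.454] [-0.107  0.305 -0.068] 11.04
```

```bash
sed -i 's/\.00008/.00014/' turn.py; python3 turn.py 2 178 12.6 14
```

```text
18.36 [  95.4     95.399  569.765 -142.116  148.325  149.017] [-0.914  0.035 10.539] [-0.1    0.216 -0.087] 10.85
18.68 [  97.4     97.4    569.711 -142.114  148.036  148.936] [-1.027  0.289 12.135] [-0.031  0.284 -0.122] 11.11
18.99 [  99.4     99.397  569.649 -142.097  147.971  148.909] [-0.911  0.434 11.562] [-0.092  0.211 -0.154] 11.06
19.31 [ 101.4    101.397  569.594 -142.071  147.826  148.845] [-0.667 -0.107 12.062] [-0.037  0.181 -0.145] 10.94
19.62 [ 103.4    103.404  569.554 -142.077  147.75   148.79 ] [-0.485  0.633 12.731] [-0.048  0.129 -0.084] 11.08
19.94 [ 105.4    105.397  569.525 -142.039  147.769  148.781] [ 0.288  0.244 11.546] [-0.087  0.049 -0.149] 11.08
20.26 [ 107.4    107.393  569.543 -142.024  147.621  148.737] [-0.595  0.19  12.432] [-0.103  0.103 -0.143] 11.05
20.57 [ 109.4    109.395  569.507 -142.013  147.598  148.718] [-0.232  0.727 12.12 ] [-0.075  0.038 -0.167] 11.22
20.89 [ 111.4    111.4    569.493 -141.969  147.53   148.697] [-0.165  0.122 12.21 ] [-0.127  0.03  -0.123] 10.82
21.21 [ 113.4    113.398  569.483 -141.962  147.476  148.659] [ 0.093  0.623 12.56 ] [-0.14  -0.005 -0.141] 11.26
21.52 [ 115.4    115.396  569.489 -141.925  147.47   148.654] [ 0.154  0.139 12.414] [-0.126 -0.018 -0.152] 10.7
21.84 [ 117.4    117.393  569.498 -141.916  147.444  148.631] [ 0.242  0.688 12.527] [-0.131 -0.078 -0.204] 11.33
22.16 [ 119.4    119.398  569.512 -141.875  147.434  148.62 ] [ 0.956  0.178 12.187] [-0.165 -0.097 -0.13 ] 11.14
22.48 [ 121.4    121.391  569.57  -141.864  147.376  148.599] [ 0.088  0.119 12.214] [-0.119 -0.029 -0.212] 11.15
```

```bash
cat > chk.py <<'E'
from h import *
np.set_printoptions(precision=4,suppress=True)
c=robot.get_calibration("wrist");s=robot.observe();f=robot.grab_frame("wrist");cv2.imwrite(f"pics/c{int(s['time']*10)}.png",f)
E=held(c,s,f);print(E); d=E[0]-E[1]; print("bar rel tool deg",np.degrees(np.arctan2(d[1],d[0])))
E
python3 chk.py; python3 turn.py 2 178 12.6 14
```

```text
[[  8  22   3 100 184]
 [  0 130  20  10 181]]
[array([0.0236, 0.    , 0.046 ]), array([-0.0239, -0.0004,  0.046 ])]
bar rel tool deg 0.5046393570165728
22.84 [ 123.4    123.391  569.575 -141.857  147.322  148.573] [-0.018  0.12  12.892] [-0.123 -0.029 -0.219] 11.09
23.16 [ 125.4    125.391  569.574 -141.85   147.363  148.561] [ 0.48   0.227 11.994] [-0.13  -0.086 -0.231] 10.94
23.48 [ 127.4    127.392  569.603 -141.836  147.278  148.566] [-0.227  0.156 12.865] [-0.126 -0.028 -0.179] 10.98
23.79 [ 129.4    129.385  569.589 -141.827  147.315  148.55 ] [ 0.657  0.485 12.7  ] [-0.137 -0.16  -0.244] 11.0
24.11 [ 131.4    131.387  569.629 -141.798  147.329  148.529] [ 0.415  0.197 12.348] [-0.166 -0.131 -0.269] 10.61
24.43 [ 133.4    133.391  569.653 -141.786  147.294  148.519] [ 0.307  0.727 12.062] [-0.127 -0.127 -0.213] 10.94
24.74 [ 135.4    135.391  569.672 -141.743  147.218  148.522] [ 0.045  0.238 12.829] [-0.165 -0.09  -0.202] 10.91
25.06 [ 137.4    137.388  569.675 -141.728  147.251  148.509] [ 0.712  0.108 12.515] [-0.158 -0.155 -0.201] 10.89
25.38 [ 139.4    139.39   569.717 -141.722  147.239  148.49 ] [ 0.62  -0.036 12.522] [-0.162 -0.129 -0.219] 10.97
25.69 [ 141.4    141.387  569.754 -141.724  147.228  148.484] [ 0.334  0.472 12.372] [-0.136 -0.107 -0.21 ] 11.33
26.01 [ 143.4    143.396  569.774 -141.696  147.196  148.484] [ 0.17   0.1   12.331] [-0.141 -0.105 -0.167] 10.97
26.32 [ 145.4    145.388  569.785 -141.69   147.158  148.46 ] [ 0.705  1.264 12.444] [-0.144 -0.09  -0.255] 11.35
26.64 [ 147.4    147.398  569.827 -141.614  147.136  148.433] [ 0.373  0.747 13.206] [-0.16  -0.088 -0.157] 11.07
26.96 [ 149.4    149.404  569.849 -141.569  147.221  148.464] [ 0.918  0.263 12.119] [-0.239 -0.157 -0.064] 10.54
```

```bash
python3 turn.py 2 177.8 12.6 16; python3 chk.py
```

```text
27.27 [ 151.4    151.394  569.904 -141.553  147.154  148.439] [ 0.255  0.236 12.533] [-0.189 -0.089 -0.163] 11.04
27.59 [ 153.4    153.398  569.92  -141.539  147.144  148.448] [ 0.064 -0.277 12.861] [-0.211 -0.08  -0.091] 10.85
27.91 [ 155.4    155.409  569.924 -141.556  147.181  148.419] [ 0.186 -0.237 12.368] [-0.162 -0.13  -0.001] 10.68
28.23 [ 157.4    157.406  569.935 -141.57   147.149  148.414] [ 0.955  0.235 12.311] [-0.138 -0.136 -0.094] 10.95
28.54 [ 159.4    159.392  569.992 -141.556  147.108  148.415] [ 0.28   0.811 12.662] [-0.102 -0.072 -0.2  ] 10.94
28.86 [ 161.4    161.417  570.009 -141.507  147.117  148.391] [-0.045  0.316 12.617] [-0.131 -0.086  0.021] 11.28
29.18 [ 163.4    163.4    570.006 -141.488  147.119  148.406] [ 0.441 -0.025 12.479] [-0.131 -0.124 -0.151] 11.49
29.49 [ 165.4    165.393  570.033 -141.49   147.102  148.388] [ 0.391  0.31  12.847] [-0.094 -0.093 -0.224] 10.86
29.81 [ 167.4    167.382  570.056 -141.471  147.137  148.384] [ 0.228  0.574 12.54 ] [-0.064 -0.108 -0.392] 10.71
30.12 [ 169.4    169.429  570.07  -141.437  147.129  148.377] [ 0.337  0.3
[... 201 characters left out ...]
.072  148.345] [ 0.269  0.73  13.156] [-0.11  -0.117  0.085] 10.9
31.07 [ 175.4    175.419  570.097 -141.337  147.15   148.36 ] [ 0.58  -0.054 12.076] [-0.16  -0.155  0.107] 11.19
31.39 [ 177.4    177.426  570.131 -141.34   147.077  148.351] [ 0.442  0.411 12.885] [-0.105 -0.081  0.142] 10.95
31.71 [ 177.8    177.804  570.158 -141.316  147.117  148.344] [-0.219  0.096 11.929] [-0.129 -0.088 -0.074] 11.09
32.02 [ 177.8    177.801  570.145 -141.31   147.023  148.35 ] [-0.124  0.33  13.204] [-0.093 -0.06  -0.091] 10.8
[[  0   0  20   7 121]
 [  8  22   3 100 201]
 [  0 131  20   9 167]]
[array([ 0.0243, -0.0012,  0.0459]), array([-0.0232, -0.0012,  0.046 ])]
bar rel tool deg 0.03559110156575401
```

```bash
python3 - <<'E'
from h import *
import json
np.set_printoptions(precision=3,suppress=True,linewidth=160)
x,y,z,yaw=json.load(open("st.json"))
robot.line_to([x,y,z+.0007],vel=.004); print(ft(4)[0]); 
robot.line_to([x,y,z+.0013],vel=.004); m=ft(6)[0]; print(m)
robot.line_to([x,y,z+.0013+float(np.clip((3.9-m[2])*.00015,-4e-4,4e-4))],vel=.004); print(ft(6)[0])
robot.set_gripper(.036); robot.pause(.2); s=robot.observe(); print(s["gripper_width"],s["ft_force"])
p=s["tool_pos"]
robot.line_to([p[0],p[1],.19],vel=.05,guard=8)
robot.line_to([p[0]+.03,p[1],.27],vel=.1); robot.pause(.2)
s=robot.observe();print(s["time"],s["tool_pos"],s["ft_force"])
import pickle; pickle.dump(robot.get_calibration("wrist"),open("cal3.pkl","wb"))
f=robot.grab_frame("wrist"); g=robot.grab_frame("scene"); cv2.imwrite("pics/end.png",np.vstack([cv2.resize(f,(560,420))[80:330],g[170:380]]))
cv2.imwrite("pics/endw.png",f)
E
```

```text
[ 4.629 -0.305  9.01  -0.264 -1.042 -0.097  0.571 -0.141  0.148]
[ 6.214 -0.997  4.727 -0.468 -1.479 -0.092  0.571 -0.141  0.148]
[ 5.648 -0.992  5.716 -0.408 -1.386 -0.069  0.571 -0.141  0.148]
0.03606645803612146 [-0.674  0.128  1.132]
36.0 [ 0.6   -0.141  0.269] [ 0.015 -0.176  0.58 ]
```

View pics/end.png

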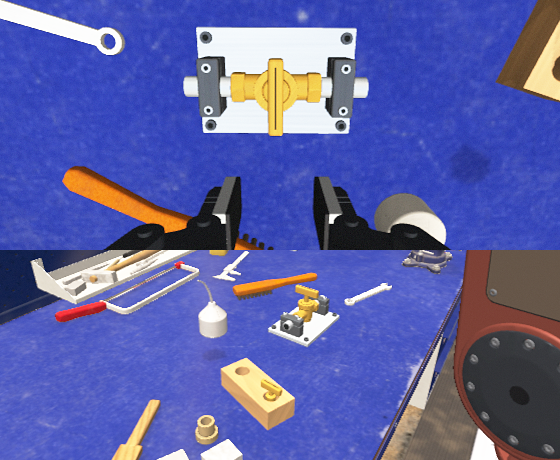

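The picture shows the plug upright in the cock. Its bar (groove at column 275, rows 75–128 of the crop) stands square across the pipe, which runs along row 87. The small plug, can, brush and spanner are where they were, and the gripper is clear.

```bash
python3 -c "
from plant import robot
print(robot.job_done())"
```

```text
the job is handed in; nothing more can be done
None
```

The larger plug is in the cock and was turned from open to shut with its bar square across the pipe. It sank about 1.1 mm under a steady 10–13 N, was then released and stayed in place, and the job was handed in at about 36 s with nothing else disturbed.

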